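# Clamp a candle mould into its pouring stand

## Robot

A 6-joint arm with a two-finger parallel gripper is mounted at the origin on the work surface. World frame = base frame: x ahead of the robot, y to its left, z up, the work surface at z = 0. Lengths are in m, angles in rad, forces in N, time in s.
With the tool pointing down it reaches from about 0.3 to 0.825 m from the base axis. Payload 5.4 kg.
Tool frame: the origin (TCP) lies on the centre line of the jaws, within the pads' length; the fingertips stand 17 mm ahead of it and the grasp point (between the pads) lies 2 mm behind it; z points along the fingers, y is the line along which they close (so a half turn about z gives the same grasp; the last joint's range is limited). The gripper opens to 92 mm and grips with 3 to 60 N. Pads are 20 mm wide; open, the fingers measure 128 mm over their backs; the gripper's body (75 mm by 189 mm) begins 69 mm behind the grasp point.
Start: joints at [0.916, 0.158, 1.597, -0, 1.386, -0.21], TCP at [0.247, 0.519, 0.232] pointing down, gripper open.
Joint ranges: [-2.91, 2.91], [-0.94, 2.29], [0.18, 2.7], [-1.29, 4.43], [0.17, 2.64], [-3, 3]. Speed limits (rad/s): [2.57, 2.57, 3.14, 3.14, 3.14, 3.14].

## Interface

Orientations are given as [roll, pitch, yaw] about the fixed x, y, z axes, in that order (R = Rz(yaw) Ry(pitch) Rx(roll)).
In Python, from bench import ctrl gives the robot as it stands.
- The arm moves only by the shell command python3 -m inch 'ROWS' [FORCE]. ROWS is text: rows parted by semicolons, each of 7 numbers parted by spaces: the shift along the tool's x, y, z in cm, then the turn, a rotation vector about the tool's x, y, z in rad, then the finger opening in cm, from 0 to 9.19. A call has 1 to 12 rows; each row is the pose to reach, as a shift and turn from the pose commanded when the call began, along the tool's axes at that moment; what a row does not reach only later rows make up. A row lasts 1/12 s, in which the tool goes at most 41.7 mm and 7.16 degrees, less where a joint would pass 70% of its speed; a pose out of reach is approached as far as the arm can. A call with a gripper value outside its range is refused whole. The fingers move at their own pace and stop on an object; FORCE is the grip in N (left out, the last holds). Time passes only in rows, so rows that repeat a pose let the fingers close. It gives the time, the measured TCP pose, the force, the opening and the grip force at its end, in the units of the state.
- ctrl.state(): the state, without advancing time (a new reading comes with each control period).
- ctrl.camera(name): name is "side" or "top"; returns a dict with "pixels" (420x560x3 uint8, blue, green, red), "fx", "fy", "cx", "cy" (pixels), "R" (3x3) and "t" (3): a world point X has camera coordinates R X + t. Camera axes: x right, y down, z forward; pixel columns grow to the right and rows downward; lengths in m; the calibration is good to about 2 mm. A picture is of the moment at which its call begins. There is no depth.
- ctrl.close_job(): hands the job in; it is judged then, once.
The state is a dict: "time": time; "qpos": joint angles; "joint_velocities": joint speeds; "joint_efforts": joint torques, N m; "eef_pos": TCP position; "ee_rot": TCP orientation; "force": force on the tool from outside, world axes, zero at the start; "ft_torque": the same for the moment, N m; "width": opening from 0.0 (shut) to 1.0 (fully open); "grasp_force": force on a finger pad.
Only numpy, scipy, OpenCV 4.12 (cv2) and the standard library are available. Lean on these libraries where they do the work, as an engineer would, in place of code of your own. Each camera call takes 0.05 s, during which the arm holds its last target. There are 200 camera calls.

## Task

Stand the tall lidded candle mould, lid up, in the round socket of the pouring stand, let go of it, then swing the hinged clamp over and press its handle down until the mould is driven fully home and bears firmly on the pad at the bottom of the socket, so that the clamp keeps it pressed there when you let go. Feel for the bottom, which is not always at the same depth, and work gently: never force the mould against the socket and never lean on the clamp handle with more than 35 N. Leave the other things on the bench where they are.

Things in the scene. Friction and masses are not known exactly. Their poses are not given: they have to be found in the camera images.
- mould_mid (a point): Centre (half-way up) of the tall candle mould: plain closed aluminium cylinder, 42 mm diameter, 90 mm tall, about 0.15 kg, flat lid on top with a small dark pour hole, thin dark band 15 mm below the lid, 3 mm chamfer at the foot. Starts upright on the bench, z axis up. The wider, 45 mm tall squat mould is not the one.
- stand: Pouring stand, fixed: steel base plate 170 x 110 x 12 mm with a 90 mm square light wooden block, top 60 mm above the bench, that has a round upright socket. Origin on the socket's axis at bench level; z up; x points from socket to clamp hinge, y along the hinge. Two steel cheeks at x 65, y +-44 mm, 136 mm high, carry the hinge.
- socket_mouth (a point): Centre of the socket's mouth, 60 mm above the bench. Socket 45 mm wide, 3 mm chamfer. A sprung plate in it first carries the mould, foot 22 mm below the mouth; it yields (3.5 to 7 N) until the foot meets rubber pads 32 to 42 mm below the mouth. Their setting varies and is not reported: feel it as a steep rise of force.
- clamp (a joint): Clamp angle: 0 with its side bars level over the mould, growing as it opens; starts 1.75 to 2.0, leaning back clear of the socket. A stiff hinge (1 N m friction) keeps it where it is left, even against the mould. Moving it takes 5 to 8 N at the handle across the bars, also while driving the mould; at the bottom that climbs by some 4 N per mm. 14 to 25 N there sets it firmly.
- clamp_handle (a point): Middle of the clamp's handle: a round wooden cross bar, 14 mm diameter, 78 mm long, parallel to the stand's y, 155 mm from the hinge axis. Between it and the hinge the clamp is open: two side bars 12 mm deep, 61 mm apart inside.
- clamp_hinge (a point): Middle of the hinge axis, 65 mm along the stand's x from the socket axis, 125 mm above the bench. Pads under the side bars, 65 mm from the hinge, bear on the lid: first touch at clamp angle about 0.26, mould at the bottom at -0.06 to 0.1; the hinge itself goes on to -0.2.
- spool: Wooden wick spool, flanges 48 mm diameter, 60 mm tall, standing; origin at the middle of its underside. Leave alone.
- squat_mould: Squat aluminium mould, 58 mm diameter, 45 mm tall; origin at the middle of its underside. Leave alone.
- tin: Steel tin, 72 mm diameter, 100 mm tall; origin at the middle of its underside. Leave alone.
- jug: Steel pouring mug, 100 mm diameter, 120 mm tall, handle at its +y; origin at the middle of its underside. Leave alone.
- wax_block: White block, 100 x 60 x 35 mm; origin at the middle of its underside. Leave alone.
- scraper: Flat scraper with a handle lying on the bench; origin under it. Leave alone.
There are look-alikes about, which are no part of the job. What is shaped like the stand but red is not meant. Leave any red look-alike of the part that bears mould_mid alone.

How it is judged:
On the way, in this order (a step that is already met when the one before it is completed fails the run):
1. the mould stands in the socket on its sprung plate, let go, with the clamp still open (horizontal distance between mould_mid and socket_mouth below 0.004 m and angle between mould's own z axis and vertical below 0.06 rad and z of mould_mid in the frame of stand below 0.09 m and contact force between the fingers and mould below 0.1 N and value of joint clamp above 0.6 rad), for 0.2 s.
2. the clamp has driven the mould down onto the pad (horizontal distance between mould_mid and socket_mouth below 0.004 m and angle between mould's own z axis and vertical below 0.06 rad and contact force between mould and seat above 3 N and contact force between clamp and mould above 3 N and z of mould_mid in the frame of stand below 0.0755 m), for 0.1 s.
At the end, for the whole second after the job is handed in: The mould stands in the socket (axis within 4 mm and 0.06 rad), driven down onto the pad with its centre less than 75.5 mm above the bench, pressing on the pad with more than 3 N and pressed by the clamp with more than 3 N, at rest, with the robot clear (all of step 2 and linear speed of mould below 0.01 m/s and contact force between each of the arm, the fingers and clamp below 0.1 N); the robot touches nothing.
It fails at once if the clamp handle is leaned on with more than 35 N (contact force between any of the fingers, the arm and clamp above 35 N).
It fails at once if the mould is forced against the stand (more than 30 N) before the clamp comes over (contact force between mould and stand above 30 N and value of joint clamp above 0.6 rad).
It fails at once if another thing on the bench is moved by more than 30 mm (distance of any of spool, squat_mould, tin, jug, wax_block, scraper from where it was at the start of the episode above 0.03 m).
It also fails if it takes over 72 s, if anything falls off the work surface, if the arm or the gripper's body presses on something with over 40 N, if the wrist force passes 120 N, or if a joint passes its speed limit or range.

## Working session

There is one attempt and no reset: what is moved stays moved. The work goes in short steps, Python scripts to look and compute and a shell command to move; the robot and the scene stay as the last step left them, time stands still between calls to the robot, and variables do not carry over. Pictures are saved under pics/ and viewed, at most 10 in all, crops included, and the job is handed in when it is done.

```bash
mkdir -p pics; cat > h.py <<'E'
import numpy as np, cv2, json
from bench import ctrl
def snap(n,f):
    c=ctrl.camera(n); cv2.imwrite('pics/'+f,c['pixels'])
    np.savez('pics/'+n+'.npz',**{k:np.array(v) for k,v in c.items() if k!='pixels'}, pixels=c['pixels']); return c
def load(n): return np.load('pics/'+n+'.npz')
def ray(c,u,v):
    d=c['R'].T@np.array([(u-c['cx'])/c['fx'],(v-c['cy'])/c['fy'],1.]); return -c['R'].T@c['t'],d
def atz(c,u,v,z):
    o,d=ray(c,u,v); return o+d*(z-o[2])/d[2]
def proj(c,X):
    p=c['R']@np.array(X)+c['t']; return np.round([c['fx']*p[0]/p[2]+c['cx'],c['fy']*p[1]/p[2]+c['cy']],1)
E
python3 - <<'E'
from h import *
for n in('side','top'):
    c=snap(n,n+'0.png'); print(n,c['fx'],np.round(-np.array(c['R']).T@c['t'],3),np.round(c['R'],2).tolist())
print(ctrl.state())
E
```

```text
side 472.79675826929173 [ 0.068 -0.703  0.996] [[0.85, -0.53, -0.01], [-0.4, -0.62, -0.67], [0.35, 0.57, -0.74]]
top 545.8361389388938 [ 0.251 -0.016  1.641] [[0.01, -1.0, -0.01], [-0.99, -0.01, -0.17], [0.17, 0.01, -0.99]]
{'time': 0.1, 'qpos': array([ 9.15891710e-01,  1.58992239e-01,  1.59806537e+00,  1.79651206e-05,
        1.38618606e+00, -2.10092329e-01]), 'joint_velocities': array([ 0.0013606 ,  0.00044831, -0.0006462 , -0.00059621,  0.00010938,
       -0.00059256]), 'joint_efforts': array([-5.44394243e-04, -3.86499882e+01, -3.22961211e+01,  7.03957560e-02,
        3.38760449e-02, -8.66049777e-05]), 'eef_pos': array([0.24710437, 0.51862397, 0.23073436]), 'ee_rot': array([-3.13998162e+00, -3.61587224e-04,  2.69677676e+00]), 'force': array([ 0.20836741, -0.04790136, -0.3141615 ]), 'ft_torque': array([0.04978419, 0.02029815, 0.0552855 ]), 'grasp_force': 0.0, 'width': 0.9966548377445694}
```

View pics/side0.png

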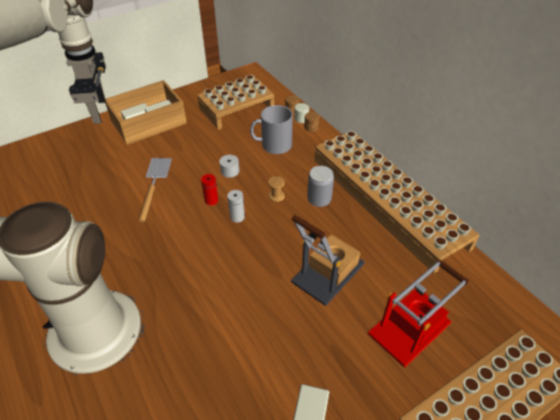

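View pics/top0.png

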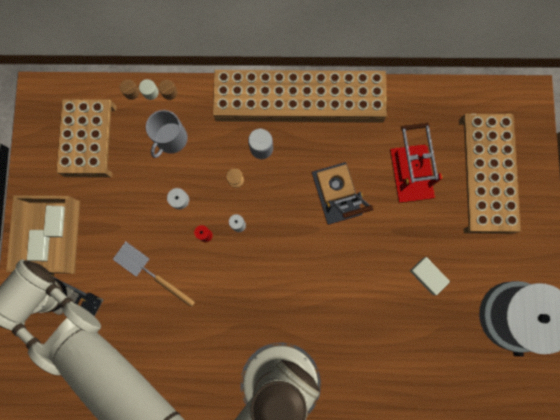

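Candidates for the mould: top view (237,223), the tall silver cylinder; (178,198), the squat mould; (203,233), red; (261,144), the tin. My choice is (237,223), at (236,207) in the side view. I'll check it and the stand in one close crop.

```bash
python3 - <<'E'
from h import *
t=load('top')['pixels'];s=load('side')['pixels']
z=lambda a,k:cv2.resize(a,None,fx=k,fy=k,interpolation=cv2.INTER_CUBIC)
a=z(t[155:230,300:380],5) #400x375
b=z(s[205:305,280:370],4)[:,:] #360x400
c=z(t[205:241,217:257],5);d=z(s[180:230,190:260],4)
C=np.zeros((600,800,3),np.uint8);C[:375,:400]=a;C[:400,400:760]=b;C[400:580,0:200]=c;C[400:600,400:680]=d
cv2.imwrite('pics/crop1.png',C)
E
```

```text
(no output)
```

View pics/crop1.png

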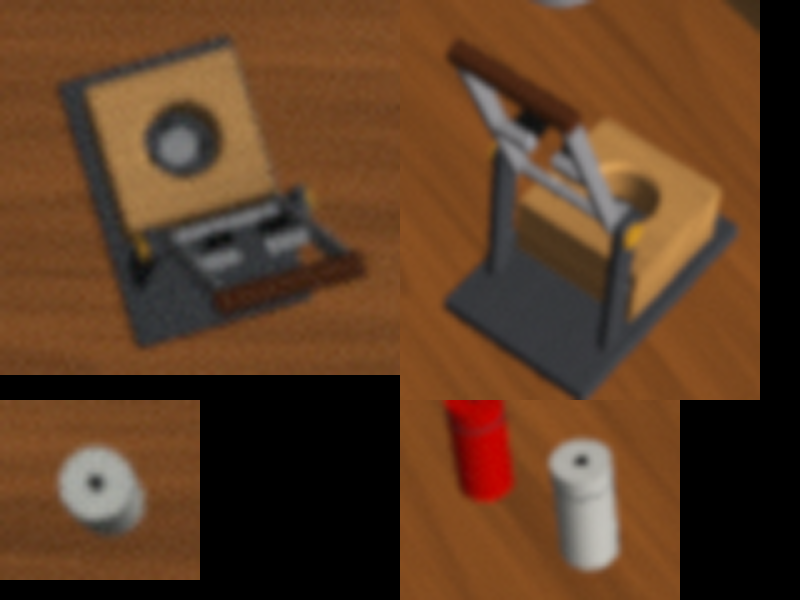

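The crop confirms a plain silver cylinder with a dark pour hole and band: hole at top (236,221), side (235,195). The socket mouth is at top (336.5,183.3). The stand is dark steel and wood, not red.

```bash
python3 - <<'E'
from h import *
t=load('top');s=load('side')
o=-0.4
print('mould',atz(t,236.2+o,221.4+o,.09),atz(s,235.2+o,195+o,.09))
T=lambda u,v:(300+u/5+o,155+v/5+o)
S=lambda u,v:(280+(u-400)/4+o,205+v/4+o)
m=atz(t,*T(183,142),.06);print('mouth',m)
cs=np.array([atz(t,*T(*p),.06)for p in[(85,92),(230,48),(275,193),(133,232)]]);print(cs,cs.mean(0),np.linalg.norm(np.roll(cs,1,0)-cs,axis=1))
def tri(p,q):
    A=[];b=[]
    for c,x in((t,p),(s,q)):
        oo,d=ray(c,*x);d/=np.linalg.norm(d);P=np.eye(3)-np.outer(d,d);A.append(P);b.append(P@oo)
    return np.linalg.lstsq(np.vstack(A),np.hstack(b),rcond=None)[0]
e1=cs[1]-cs[0]+cs[2]-cs[3];e2=cs[3]-cs[0]+cs[2]-cs[1]
print('yaw x',np.arctan2(e2[1],e2[0]),'y-dir',np.arctan2(e1[1],e1[0]))
a=tri(T(218,300),S(457,52));b=tri(T(361,266),S(575,120));print('handle',a,b,np.linalg.norm(a-b),(a+b)/2)
y=np.arctan2(e2[1],e2[0])
ax=np.array([np.cos(y),np.sin(y)])
for mm in (m,cs.mean(0)):
    h=mm[:2]+.065*ax; r=(a+b)/2; dx=(r[:2]-h)@ax; dz=r[2]-.125; print('hinge',h,dx,dz,np.hypot(dx,dz),'angle',np.arctan2(dz,-dx))
R,_=cv2.Rodrigues(np.zeros(3))
from scipy.spatial.transform import Rotation as Ro
print(Ro.from_euler('xyz',ctrl.state()['ee_rot']).as_matrix().round(3))
E
```

```text
mould [0.46168892 0.13150079 0.09      ] [0.45849967 0.12986237 0.09      ]
mouth [ 0.58164964 -0.15977768  0.06      ]
[[ 0.61143236 -0.10191568  0.06      ]
 [ 0.63890663 -0.18805481  0.06      ]
 [ 0.55143996 -0.21371031  0.06      ]
 [ 0.52741015 -0.13006667  0.06      ]] [ 0.58229727 -0.15843687  0.06      ] [0.0886127  0.09041452 0.09115165 0.08702695]
yaw x -2.837559542881388 y-dir -1.276266400580289
handle [ 0.4554869  -0.15781963  0.26445161] [ 0.47497358 -0.23113619  0.26888684] 0.07599158111962678 [ 0.46523024 -0.19447791  0.26666922]
hinge [ 0.51963075 -0.17923678] 0.05646828065322566 0.1416692218847206 0.15250847566398942 angle 1.9500887004355794
hinge [ 0.52027838 -0.17789597] 0.0574876117089734 0.1416692218847206 0.1528888286612985 angle 1.956282024532626
[[-0.903  0.43  -0.001]
 [ 0.43   0.903 -0.001]
 [ 0.    -0.002 -1.   ]]
```

The estimates agree with each other: mould at (0.460, 0.1305), stand at (0.582, -0.159) with x heading -2.84, handle at (0.465, -0.194, 0.267) giving a clamp angle of about 1.95. I'll move above the mould, turning tool x to lie along stand x.

```bash
python3 -m inch '-18 -13 0 0 0 -0.37 6.4;-18 -13 0 0 0 -0.37 6.4;-18 -13 0 0 0 -0.37 6.4;-18 -13 0 0 0 -0.37 6.4;-35.9 -25.9 2 0 0 -0.746 6.4;-35.9 -25.9 2 0 0 -0.746 6.4;-35.9 -25.9 2 0 0 -0.746 6.4;-35.9 -25.9 2 0 0 -0.746 6.4;-35.9 -25.9 2 0 0 -0.746 6.4;-35.9 -25.9 2 0 0 -0.746 6.4;-35.9 -25.9 2 0 0 -0.746 6.4;-35.9 -25.9 2 0 0 -0.746 6.4' 15; python3 -m inch '0 0 0 0 0 0 6.4;0 0 0 0 0 0 6.4;0 0 0 0 0 0 6.4;0 0 0 0 0 0 6.4'
python3 - <<'E'
from h import *
t=snap('top','top1.png');s=snap('side','side1.png')
C=np.hstack([cv2.resize(t['pixels'][170:260,190:290],None,fx=4,fy=4),cv2.resize(s['pixels'][140:230,190:290],None,fx=4,fy=4)])
cv2.imwrite('pics/crop2.png',C)
E
```

```text
time: 1.1
eef_pos: [0.4615, 0.1264, 0.211]
ee_rot: [-3.14, -0.001, -2.845]
force: [0.2, 0.3, 0.2]
width: 0.696
grasp_force: 0.0
time: 1.43
eef_pos: [0.4593, 0.1322, 0.2116]
ee_rot: [3.141, -0.0, -2.838]
force: [-0.6, -1.2, 0.5]
width: 0.7
grasp_force: 0.0
```

View pics/crop2.png

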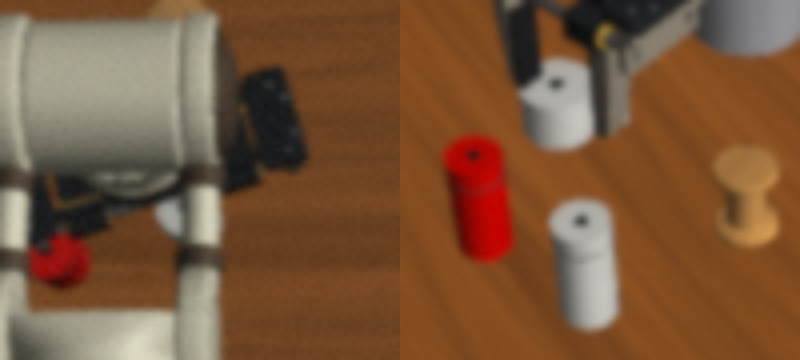

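The close view shows the gripper above the silver mould, with the red look-alike off to one side. I'll descend to just above the lid and check the projected alignment there.

```bash
python3 -m inch '0.1 0.1 3 0 0 0 6.4;0.1 0.1 6 0 0 0 6.4;0.1 0.1 8 0 0 0 6.4;0.1 0.1 9.2 0 0 0 6.4;0.1 0.1 9.2 0 0 0 6.4;0.1 0.1 9.2 0 0 0 6.4'
python3 - <<'E'
from h import *
s=snap('side','side2.png');s0=ctrl.state()
cv2.imwrite('pics/crop3.png',cv2.resize(s['pixels'][155:235,190:280],None,fx=6,fy=6))
p=s0['eef_pos'];print(p,proj(s,p-[0,0,.017]),proj(s,[.46,.1305,.09]))
E
```

```text
time: 2.03
eef_pos: [0.4582, 0.1321, 0.1194]
ee_rot: [3.141, -0.001, -2.839]
force: [-0.3, 0.1, 0.2]
width: 0.698
grasp_force: 0.0
[0.45916099 0.13197095 0.12045912] [234.3 190.5] [235.2 194.2]
```

View pics/crop3.png

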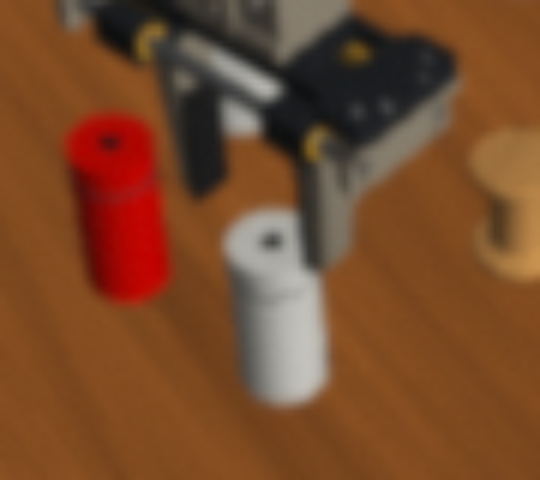

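The mould sits between the fingers; the hole is at (235,195) and the tips are on either side. I'll descend to a TCP height of 0.07 and close.

```bash
python3 -m inch '0 0 2 0 0 0 6.4;0 0 4 0 0 0 6.4;0 0 5.1 0 0 0 6.4;0 0 5.1 0 0 0 6.4;0 0 5.1 0 0 0 5;0 0 5.1 0 0 0 4;0 0 5.1 0 0 0 3.5;0 0 5.1 0 0 0 3;0 0 5.1 0 0 0 3;0 0 5.1 0 0 0 3' 20;python3 -m inch '0 0 0 0 0 0 3;0 0 0 0 0 0 3;0 0 0 0 0 0 3;0 0 -1 0 0 0 3;0 0 -3 0 0 0 3;0 0 -6 0 0 0 3;0 0 -9 0 0 0 3;0 0 -11 0 0 0 3;0 0 -11 0 0 0 3;0 0 -11 0 0 0 3'
```

```text
time: 2.92
eef_pos: [0.4599, 0.1315, 0.0698]
ee_rot: [-3.141, 0.002, -2.84]
force: [0.2, -0.2, 6.0]
width: 0.448
grasp_force: 20.0
time: 3.75
eef_pos: [0.4592, 0.1314, 0.1794]
ee_rot: [-3.141, 0.002, -2.84]
force: [0.3, 0.5, -2.7]
width: 0.449
grasp_force: 20.0
```

Grip width is 41 mm, so the mould is held. I'll carry it over the socket.

```bash
python3 -m inch '-0.3 -3 0 0 0 0 3;-0.6 -6 0 0 0 0 3;-0.9 -9 0 0 0 0 3;-1.2 -12 0 0 0 0 3;-1.6 -16 0 0 0 0 3;-2 -20 0 0 0 0 3;-2.4 -24 0 0 0 0 3;-2.8 -28 0 0 0 0 3;-3 -30 0 0 0 0 3;-3.1 -31.4 0 0 0 0 3;-3.1 -31.4 0 0 0 0 3;-3.1 -31.4 0 0 0 0 3';python3 -m inch '0 0 1.5 0 0 0 3;0 0 3 0 0 0 3;0 0 4 0 0 0 3;0 0 4 0 0 0 3;0 0 4 0 0 0 3;0 0 4 0 0 0 3'
python3 - <<'E'
from h import *
s=snap('side','side3.png');t=snap('top','top3.png');p=ctrl.state()['eef_pos'];f=p-[0,0,.07]
print(p,'foot',proj(s,f),'mouth',proj(s,[.582,-.159,.06]),'lid',proj(s,p+[0,0,.02]))
C=np.hstack([cv2.resize(s['pixels'][190:290,290:380],None,fx=5,fy=5),cv2.resize(t['pixels'][145:245,300:370],None,fx=5,fy=5)])
cv2.imwrite('pics/crop4.png',C)
E
```

```text
time: 4.75
eef_pos: [0.5805, -0.1584, 0.1768]
ee_rot: [3.139, -0.002, -2.841]
force: [-0.0, 1.0, -1.5]
width: 0.451
grasp_force: 20.0
time: 5.25
eef_pos: [0.5819, -0.1587, 0.1394]
ee_rot: [-3.141, 0.001, -2.84]
force: [0.8, -0.1, -2.8]
width: 0.451
grasp_force: 20.0
[ 0.58218959 -0.15926161  0.13982513] foot [335.3 250.1] mouth [334.8 252.5] lid [338.6 226.3]
```

View pics/crop4.png

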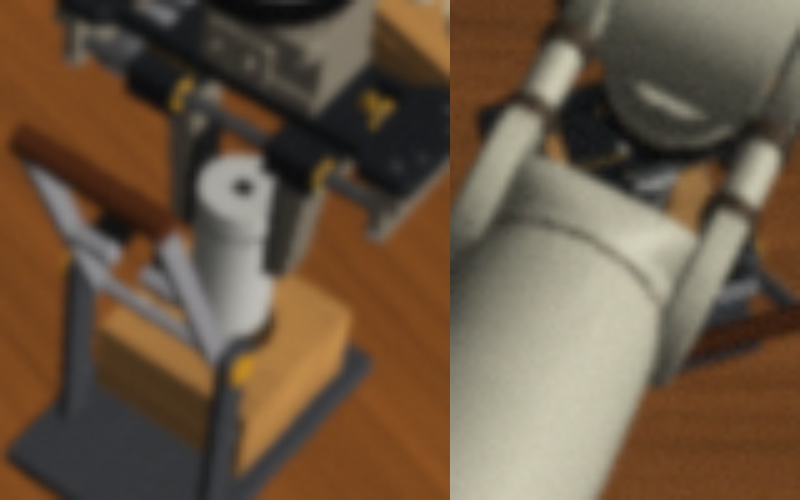

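The lid hole is at (338,227), within a pixel of the prediction, and the foot is just over the mouth. I'll lower it gently in short steps.

```bash
python3 -m inch '0 0 0.3 0 0 0 3;0 0 0.6 0 0 0 3;0 0 0.9 0 0 0 3;0 0 1.1 0 0 0 3;0 0 1.3 0 0 0 3;0 0 1.4 0 0 0 3;0 0 1.4 0 0 0 3'
```

```text
time: 5.93
eef_pos: [0.5813, -0.1592, 0.1242]
ee_rot: [3.141, -0.0, -2.84]
force: [0.0, 0.4, -2.1]
width: 0.453
grasp_force: 20.0
```

```bash
python3 -m inch '0 0 0.2 0 0 0 3;0 0 0.4 0 0 0 3;0 0 0.6 0 0 0 3;0 0 0.7 0 0 0 3;0 0 0.8 0 0 0 3;0 0 0.8 0 0 0 3'; python3 -m inch '0 0 0.2 0 0 0 3;0 0 0.4 0 0 0 3;0 0 0.6 0 0 0 3;0 0 0.7 0 0 0 3;0 0 0.7 0 0 0 3'
```

```text
time: 6.43
eef_pos: [0.5814, -0.1592, 0.1163]
ee_rot: [3.141, -0.0, -2.84]
force: [-0.4, 0.7, -1.1]
width: 0.45
grasp_force: 20.0
time: 6.85
eef_pos: [0.5813, -0.1591, 0.1091]
ee_rot: [3.141, -0.001, -2.84]
force: [0.6, -0.4, -2.1]
width: 0.446
grasp_force: 20.0
```

```bash
python3 -m inch '0 0 0.1 0 0 0 3;0 0 0.1 0 0 0 4.6;0 0 0.1 0 0 0 5.2;0 0 0.1 0 0 0 6.2;0 0 0.1 0 0 0 6.2;0 0 0.1 0 0 0 6.2;0 0 -1 0 0 0 6.2;0 0 -3 0 0 0 6.2;0 0 -6 0 0 0 6.2;0 0 -10 0 0 0 6.2;0 0 -14 0 0 0 6.2;0 0 -16 0 0 0 6.2'; python3 -m inch '0 -4 -2 0 0 0 2;0 -8 -5 0 0 0 0;0 -12 -6 0 0 0 0;0 -12 -6 0 0 0 0;0 -12 -6 0 0 0 0;0 -12 -6 0 0 0 0'
python3 - <<'E'
from h import *
s=snap('side','side4.png');t=snap('top','top4.png');p=ctrl.state()['eef_pos'];print(p,ctrl.state()['ee_rot'])
print('lid .128',proj(s,[.582,-.159,.128]),proj(t,[.582,-.159,.128]))
C=np.hstack([cv2.resize(s['pixels'][190:290,280:370],None,fx=4,fy=4),cv2.resize(t['pixels'][145:245,300:400],None,fx=4,fy=4)])
cv2.imwrite('pics/crop5.png',C)
E
```

```text
time: 7.85
eef_pos: [0.5832, -0.16, 0.2767]
ee_rot: [-3.136, 0.006, -2.84]
force: [0.2, -0.9, 0.2]
width: 0.673
grasp_force: 0.0
time: 8.35
eef_pos: [0.617, -0.2738, 0.3299]
ee_rot: [3.141, 0.0, -2.841]
force: [0.2, 1.2, -0.2]
width: 0.263
grasp_force: 0.0
[ 0.61685095 -0.27237257  0.32920602] [ 3.14026174e+00 -5.90312702e-04 -2.83926460e+00]
lid .128 [337.3 235. ] [338.1 178. ]
```

View pics/crop5.png

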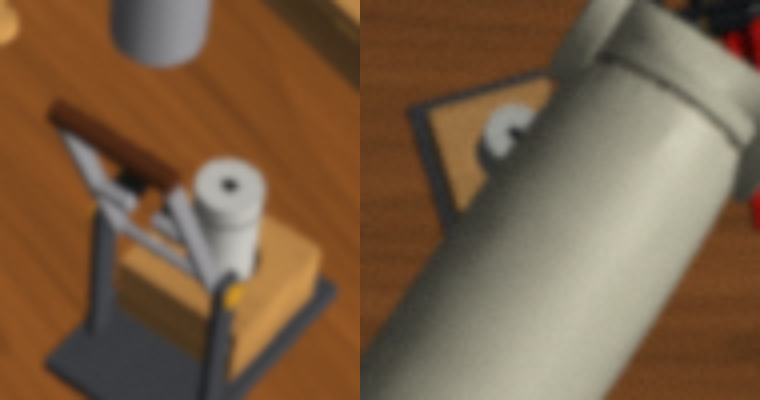

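The mould stands upright in the socket; the hole is at side (337.5,236) against (337,235) predicted. Next, the closed fingers go behind the handle.

```bash
python3 -m inch '3 3 -1 0 0 0 0;6 6 -1 0 0 0 0;9 8 -1 0 0 0 0;12 10 -1 0 0 0 0;14 11 -1 0 0 0 0;15.5 11.9 -1 0 0 0 0;15.5 11.9 -1 0 0 0 0;15.5 11.9 -1 0 0 0 0;15.5 11.9 2 0 0 0 0;15.5 11.9 4 0 0 0 0;15.5 11.9 5.4 0 0 0 0;15.5 11.9 5.4 0 0 0 0'; python3 -m inch '0 0 0 0 0 0 0;0 0 0 0 0 0 0'
python3 - <<'E'
from h import *
p=ctrl.state()['eef_pos'];d=p[:2]-[.582,-.159];a=-2.84
print(p,'stand xy',d@[np.cos(a),np.sin(a)],d@[-np.sin(a),np.cos(a)])
s=snap('side','side5.png');cv2.imwrite('pics/crop6.png',cv2.resize(s['pixels'][170:280,270:370],None,fx=5,fy=5))
E
```

```text
time: 9.45
eef_pos: [0.4331, -0.2046, 0.2716]
ee_rot: [3.135, -0.004, -2.839]
force: [-1.1, -0.6, -0.5]
width: 0.004
grasp_force: 0.0
time: 9.62
eef_pos: [0.4347, -0.2063, 0.2765]
ee_rot: [-3.141, 0.001, -2.84]
force: [0.4, -0.1, -0.6]
width: 0.007
grasp_force: 0.0
[ 0.43468509 -0.20633927  0.2765413 ] stand xy 0.15472751483663252 0.0014439741279863366
```

View pics/crop6.png

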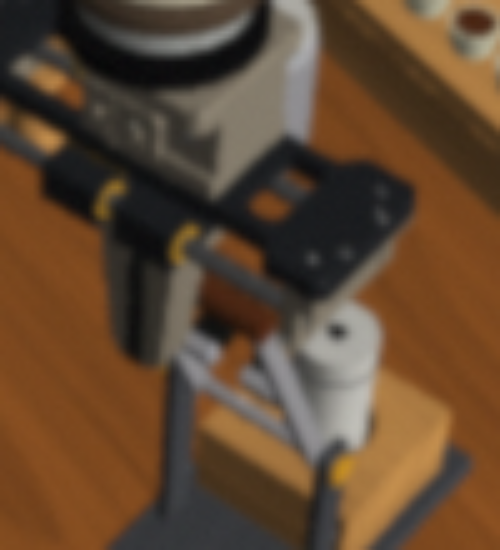

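The closed fingers (around (150,340)) are behind the handle (240,300). I'll push it along -x gently.

```bash
python3 -m inch '-0.6 0 0 0 0 0 0;-1.2 0 0 0 0 0 0;-1.6 0 0 0 0 0 0;-2 0 0 0 0 0 0;-2.4 0 0 0 0 0 0;-2.8 0 -0.2 0 0 0 0;-3.3 0 -0.3 0 0 0 0;-3.8 0 -0.5 0 0 0 0'; python3 -m inch '-0.5 0 -0.1 0 0 0 0;-1 0 -0.2 0 0 0 0;-1.5 0 -0.3 0 0 0 0;-2 0 -0.4 0 0 0 0;-2.5 0 -0.5 0 0 0 0;-3 0 -0.5 0 0 0 0;-3.5 0 -0.5 0 0 0 0'
```

```text
time: 10.33
eef_pos: [0.4693, -0.1961, 0.2817]
ee_rot: [-3.14, -0.004, -2.841]
force: [-6.5, -2.9, 3.8]
width: 0.004
grasp_force: 3.9
time: 10.92
eef_pos: [0.5033, -0.1857, 0.2869]
ee_rot: [-3.139, -0.003, -2.841]
force: [-6.6, -3.1, 5.0]
width: 0.005
grasp_force: 3.4
```

```bash
python3 -m inch '-0.5 0 0 0 0 0 0;-1 0 0 0 0 0 0;-1.5 0 0 0 0 0 0;-2 0 0.1 0 0 0 0;-2.5 0 0.2 0 0 0 0;-3 0 0.3 0 0 0 0;-3.5 0 0.4 0 0 0 0;-4 0 0.6 0 0 0 0;-4.5 0 0.8 0 0 0 0;-5 0 1 0 0 0 0;-5.5 0 1.2 0 0 0 0'; python3 -m inch '-0.5 0 0.25 0 0 0 0;-1 0 0.5 0 0 0 0;-1.5 0 0.8 0 0 0 0;-2 0 1.1 0 0 0 0;-2.5 0 1.4 0 0 0 0;-3 0 1.7 0 0 0 0;-3.5 0 2.0 0 0 0 0;-4 0 2.3 0 0 0 0'
```

```text
time: 11.83
eef_pos: [0.556, -0.1688, 0.2745]
ee_rot: [-3.14, -0.002, -2.841]
force: [-4.8, -1.6, 3.6]
width: 0.007
grasp_force: 2.7
time: 12.5
eef_pos: [0.5943, -0.1568, 0.2508]
ee_rot: [-3.14, -0.002, -2.841]
force: [-4.3, -2.9, 2.5]
width: 0.003
grasp_force: 2.8
```

```bash
python3 -m inch '-0.5 0 0.4 0 0 0 0;-1 0 0.8 0 0 0 0;-1.5 0 1.3 0 0 0 0;-2 0 1.8 0 0 0 0;-2.3 0 2.1 0 0 0 0;-2.3 0 2.1 0 0 0 0;-2 0 2.1 0 0 0 0;-1.3 0 2 0 0 0 0;-1.3 0 -0.5 0 0 0 0;-1.3 0 -2.5 0 0 0 0;-1.3 0 -3 0 0 0 0;-1.3 0 -3 0 0 0 0'; python3 -m inch '-1 0 0 0 0 0 0;-2 0 0 0 0 0 0;-3.2 0 0 0 0 0 0;-3.2 0 0 0 0 0 0'
python3 - <<'E'
from h import *
p=ctrl.state()['eef_pos'];d=p[:2]-[.582,-.159];a=-2.84
print(p,'stand xy',d@[np.cos(a),np.sin(a)],d@[-np.sin(a),np.cos(a)])
s=snap('side','side6.png');cv2.imwrite('pics/crop7.png',cv2.resize(s['pixels'][170:280,290:390],None,fx=5,fy=5))
for th in(.6,.7,.8):
    h=np.array([.582,-.159])+(.065-.155*np.cos(th))*np.array([np.cos(a),np.sin(a)])
    yy=.039*np.array([-np.sin(a),np.cos(a)]);z=.125+.155*np.sin(th)
    print(th,[((proj(s,[*(h+k*yy),z])-[290,170])*5).tolist() for k in(-1,0,1)])
E
```

```text
time: 13.5
eef_pos: [0.6075, -0.1528, 0.2831]
ee_rot: [-3.139, 0.004, -2.84]
force: [0.4, -0.2, -0.0]
width: 0.005
grasp_force: 0.0
time: 13.83
eef_pos: [0.6376, -0.1421, 0.2785]
ee_rot: [3.14, -0.001, -2.839]
force: [0.4, 0.7, -0.3]
width: 0.008
grasp_force: 0.0
[ 0.63762688 -0.1420864   0.27846685] stand xy -0.05814017838024468 0.00037328483008961086
0.6 [[261.50000000000006, 92.00000000000003], [330.5000000000001, 129.00000000000006], [401.50000000000006, 167.5]]
0.7 [[252.5, 83.49999999999994], [322.5, 120.99999999999994], [394.4999999999999, 160.0]]
0.8 [[241.9999999999999, 77.99999999999997], [312.5, 115.99999999999994], [385.0, 155.49999999999997]]
```

View pics/crop7.png

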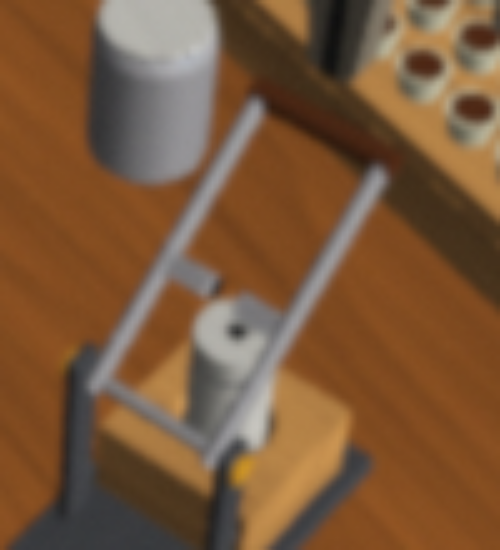

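The clamp leans over the mould at θ≈0.68, with handle ends at (255,92) and (395,160). The fingers are above the handle, so I'll press it down slowly and follow the arc.

```bash
python3 -m inch '0 0 1 0 0 0 0;0 0 2 0 0 0 0;0 0 2.6 0 0 0 0;0 0 3.1 0 0 0 0;-0.1 0 3.5 0 0 0 0;-0.4 0 3.9 0 0 0 0;-0.6 0 4.3 0 0 0 0;-0.9 0 4.7 0 0 0 0;-1.1 0 5.1 0 0 0 0;-1.3 0 5.5 0 0 0 0' ; python3 -m inch '-0.2 0 0.4 0 0 0 0;-0.4 0 0.8 0 0 0 0;-0.6 0 1.2 0 0 0 0;-0.8 0 1.6 0 0 0 0;-0.9 0 2.0 0 0 0 0;-1.1 0 2.4 0 0 0 0;-1.2 0 2.8 0 0 0 0'
```

```text
time: 14.72
eef_pos: [0.6518, -0.1381, 0.2282]
ee_rot: [-3.14, 0.007, -2.84]
force: [4.3, 4.3, 8.9]
width: 0.005
grasp_force: 4.7
time: 15.3
eef_pos: [0.664, -0.1349, 0.2005]
ee_rot: [-3.139, 0.008, -2.84]
force: [5.2, 2.6, 8.6]
width: 0.004
grasp_force: 4.0
```

```bash
python3 -m inch '-0.1 0 0.3 0 0 0 0;-0.2 0 0.6 0 0 0 0;-0.3 0 0.9 0 0 0 0;-0.3 0 1.2 0 0 0 0;-0.4 0 1.5 0 0 0 0;-0.4 0 1.8 0 0 0 0;-0.4 0 2.1 0 0 0 0;-0.5 0 2.4 0 0 0 0;-0.5 0 2.6 0 0 0 0'; python3 -m inch '0 0 0.1 0 0 0 0;0 0 0.2 0 0 0 0;0 0 0.3 0 0 0 0;-0.1 0 0.4 0 0 0 0'
```

```text
time: 16.05
eef_pos: [0.6687, -0.134, 0.1743]
ee_rot: [-3.138, 0.008, -2.84]
force: [5.1, 1.8, 8.2]
width: 0.004
grasp_force: 3.8
time: 16.38
eef_pos: [0.6692, -0.1338, 0.1704]
ee_rot: [-3.138, 0.007, -2.84]
force: [1.8, 1.5, 8.1]
width: 0.004
grasp_force: 3.5
```

```bash
for i in 1 2 3; do :; done; python3 -m inch '0 0 0.1 0 0 0 0;0 0 0.2 0 0 0 0;0 0 0.3 0 0 0 0;0 0 0.4 0 0 0 0'; python3 -m inch '0 0 0.1 0 0 0 0;0 0 0.2 0 0 0 0;0 0 0.3 0 0 0 0'
```

```text
time: 16.72
eef_pos: [0.6697, -0.1337, 0.1666]
ee_rot: [-3.138, 0.008, -2.84]
force: [5.7, 3.2, 7.8]
width: 0.007
grasp_force: 3.8
time: 16.97
eef_pos: [0.6699, -0.1337, 0.1637]
ee_rot: [-3.138, 0.009, -2.84]
force: [5.9, 2.9, 8.0]
width: 0.007
grasp_force: 3.8
```

```bash
python3 -m inch '0 0 0.1 0 0 0 0;0 0 0.2 0 0 0 0;0 0 0.3 0 0 0 0'
```

```text
time: 17.22
eef_pos: [0.6699, -0.1337, 0.1607]
ee_rot: [-3.138, 0.009, -2.84]
force: [5.7, 2.5, 8.2]
width: 0.003
grasp_force: 3.8
```

```bash
python3 -m inch '0 0 0.1 0 0 0 0;0 0 0.2 0 0 0 0;0 0 0.3 0 0 0 0'
```

```text
time: 17.47
eef_pos: [0.6699, -0.1338, 0.1577]
ee_rot: [-3.138, 0.009, -2.84]
force: [4.0, 2.5, 7.2]
width: 0.005
grasp_force: 3.8
```

```bash
python3 -m inch '0 0 0.1 0 0 0 0;0 0 0.2 0 0 0 0'
```

```text
time: 17.63
eef_pos: [0.6699, -0.1337, 0.1557]
ee_rot: [-3.138, 0.009, -2.84]
force: [5.0, 3.4, 8.7]
width: 0.003
grasp_force: 3.8
```

```bash
python3 -m inch '0 0 0.1 0 0 0 0;0 0 0.2 0 0 0 0'
```

```text
time: 17.8
eef_pos: [0.6699, -0.1338, 0.1537]
ee_rot: [-3.138, 0.009, -2.84]
force: [5.8, 2.9, 7.4]
width: 0.002
grasp_force: 3.8
```

```bash
python3 -m inch '0 0 0.1 0 0 0 0;0 0 0.2 0 0 0 0'
```

```text
time: 17.97
eef_pos: [0.67, -0.1338, 0.1517]
ee_rot: [-3.138, 0.009, -2.84]
force: [5.5, 3.1, 7.8]
width: -0.0
grasp_force: 3.8
```

```bash
python3 -m inch '0 0 0.1 0 0 0 0;0 0 0.2 0 0 0 0'
```

```text
time: 18.13
eef_pos: [0.6701, -0.1338, 0.1498]
ee_rot: [-3.138, 0.009, -2.84]
force: [5.3, 2.0, 8.8]
width: 0.002
grasp_force: 4.3
```

```bash
python3 -m inch '0 0 0.1 0 0 0 0;0 0 0.2 0 0 0 0'
```

```text
time: 18.3
eef_pos: [0.6702, -0.1338, 0.1488]
ee_rot: [-3.138, 0.009, -2.84]
force: [2.5, 3.7, 14.6]
width: 0.005
grasp_force: 7.3
```

The force is rising steeply, so this is the bottom. I'll press to about 20 N.

```bash
python3 -m inch '0 0 0.05 0 0 0 0;0 0 0.1 0 0 0 0;0 0 0.1 0 0 0 0'
```

```text
time: 18.55
eef_pos: [0.6702, -0.1338, 0.1486]
ee_rot: [-3.137, 0.009, -2.84]
force: [2.1, 4.1, 14.8]
width: 0.009
grasp_force: 7.3
```

```bash
python3 -m inch '0 0 0.1 0 0 0 0;0 0 0.2 0 0 0 0;0 0 0.2 0 0 0 0'
```

```text
time: 18.8
eef_pos: [0.6703, -0.1338, 0.148]
ee_rot: [-3.137, 0.009, -2.84]
force: [-1.0, 4.8, 19.7]
width: 0.009
grasp_force: 10.1
```

```bash
python3 -m inch '0 0 0.05 0 0 0 0;0 0 0.1 0 0 0 0;0 0 0.1 0 0 0 0'; python3 -m inch '0 0 -0.3 0 0 0 0;0 0 -0.6 0 0 0 0;0 0 -1 0 0 0 0;0 0 -1.5 0 0 0 0;0 0 -2.5 0 0 0 0;0 0 -5 0 0 0 0;0 0 -8 0 0 0 0;0 0 -12 0 0 0 0;0 0 -12 0 0 0 0;0 0 -12 0 0 0 0;0 0 -12 0 0 0 0;0 0 -12 0 0 0 0'
python3 - <<'E'
from h import *
s=snap('side','side7.png');cv2.imwrite('pics/crop8.png',cv2.resize(s['pixels'][180:300,290:390],None,fx=5,fy=5))
E
```

```text
time: 19.05
eef_pos: [0.6704, -0.1338, 0.1477]
ee_rot: [-3.137, 0.009, -2.84]
force: [-1.7, 5.0, 23.7]
width: 0.006
grasp_force: 11.8
time: 20.05
eef_pos: [0.6659, -0.1335, 0.2585]
ee_rot: [3.139, -0.003, -2.84]
force: [-0.4, -0.6, 0.7]
width: 0.004
grasp_force: 0.0
```

View pics/crop8.png

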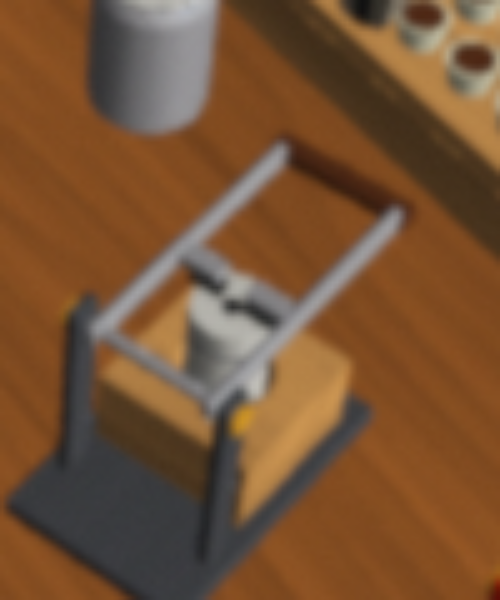

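The clamp lies level, its pads pressing on the lid near (235,290). The mould stands upright in the socket and the robot is clear, so I'll hand in.

```bash
python3 -c "
from bench import ctrl
print(ctrl.close_job())"
```

```text
the job is handed in; nothing more can be done
None
```

The mould stands lid up in the socket, pressed onto the pad by the clamp (last push about 24 N); the arm is clear and the job is handed in, though the verdict was not shown.

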